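Sort the ward carrier and set its hold-down screw

ROBOT

A 6-joint arm with a two-finger parallel gripper is mounted at the origin on the work surface. World frame = base frame: x ahead of the robot, y to its left, z up, the work surface at z = 0. Lengths are in m, angles in degrees, forces in N, time in s.
With the tool pointing down it reaches from about 0.25 to 0.725 m from the base axis. Payload 9.7 kg.
Tool frame: the origin (TCP) lies at the very end of the fingers, on their centre line; the grasp point (between the pads) lies 19 mm behind it; z points along the fingers, y is the line along which they close (so a half turn about z gives the same grasp; the last joint's range is limited). The gripper opens to 85 mm and grips with 20 to 120 N. Pads are 22 mm wide; open, the fingers measure 114 mm over their backs; the gripper's body (76 mm by 85 mm) begins 54 mm behind the grasp point. The pads swing forward as they close: fully open they stand 13 mm farther back than shut.
Start: joints at [76.031, 4.979, 10.078, 95.1, 0, 90], TCP at [0.133, 0.534, 0.231] pointing down, gripper open.
Joint ranges: [-179.16, 179.16], [-48.56, 103.87], [-65.8, 70.77], [-126.05, 130.52], [-82.76, 87.17], [-180, 180]. Speed limits (degrees/s): [127.2, 127.2, 147.25, 180, 180, 180].

INTERFACE

Orientations are given as [roll, pitch, yaw] about the fixed x, y, z axes, in that order (R = Rz(yaw) Ry(pitch) Rx(roll)).
In Python, from workcell import bot gives the robot as it stands.
- The arm moves only by the tool step_arm, never from a script. Its argument "targets" is a list of rows, each a list of 3 entries, a list of its own where there are three numbers: the opening, from 0 (shut) to 1 (fully open), then the shift along the world's x, y, z in mm, then the turn, a rotation vector about the world's x, y, z in rad. In form: [[grip, [tx, ty, tz], [wx, wy, wz]], ...]. A call has 1 to 8 rows; each row is the pose to reach, as a shift and turn from the pose commanded when the call began; what a row does not reach only later rows make up. A row lasts 1/10 s, in which the tool goes at most 50 mm and 8.59 degrees, less where a joint would pass 70% of its speed; a pose out of reach is approached as far as the arm can. A call with a gripper value outside its range is refused whole. The fingers move at their own pace and stop on an object; "force" is the grip in N (left out, the last holds). Time passes only in rows, so rows that repeat a pose let the fingers close. It gives the time, the measured TCP pose, the force, the opening and the grip force at its end, in the units of the state.
- bot.get_obs(): the state, without advancing time (a new reading comes with each control period).
- bot.camera(name): name is "scene" or "top" or "wrist"; returns (picture, depth): 400x640x3 uint8, red, green, blue; 400x640 float32, m along the optical axis (not along the pixel's ray), 0 where there is no reading.
- bot.camera_params(name): a dict with "K" (3x3 intrinsics, pixels), "R" (3x3) and "t" (3): a world point X has camera coordinates R X + t. Camera axes: x right, y down, z forward; pixel columns grow to the right and rows downward; lengths in m; the calibration is good to about 2 mm. A picture is of the moment at which its call begins: read the wrist's pose just before it. camera_params takes no time and is no camera call; for the wrist camera it gives the pose at the moment of the call.
- bot.job_done(): hands the job in; it is judged then, once.
The state is a dict: "time": time; "q": joint angles; "qd": joint speeds; "joint_efforts": joint torques, N m; "ee_pos": TCP position; "tcp_rot": TCP orientation; "wrist_force": force on the tool from outside, world axes, zero at the start; "torque": the same for the moment, N m; "opening": finger opening in m; "grasp_force": force on a finger pad.
Only numpy, scipy, OpenCV 4.12 (cv2) and the standard library are available. Lean on these libraries where they do the work, as an engineer would, in place of code of your own. Each camera call takes 0.05 s, during which the arm holds its last target. There are 200 camera calls.

TASK

Load the ward-round carrier: put the glass vial in its blue bin and the syringe in its white bin. Only then turn the red wing screw between the bins clockwise until it seats and the hold-down bar rests on the bins, and back it off a quarter turn so the bins are not strained. Finish still gripping the screw at that setting, and leave the other things on the bench where they are.

Things in the scene. Friction and masses are not known exactly. Their poses are not given: they have to be found in the camera images.
- carrier: fixed aluminium base plate, 150 x 320 x 8 mm, a lip 15 mm high along each long edge. Origin: centre of its underside on the bench; x across, y along the plate. The two bins stand on it, turned as it is, centres 95 mm from its middle along +y and -y (either bin at either end); the hold-down bar and wing screw stand at its middle.
- blue_bin: blue open bin for vials, fixed, outside 120 (x) x 105 (y) x 55 mm tall, walls and floor 4 mm thick, no lid. Origin: centre of its underside, 8 mm above the bench; its inner floor is 4 mm above the origin. The hold-down bar reaches over the wall next to the screw but not over the mouth.
- white_bin: white open bin for syringes, the same sizes and origin as the blue bin.
- screw_grip (a point): point on the upright axis of the red wing screw, where to grip: 28 mm above its underside, 9 mm below its top, about 0.1 m above the bench. Wing: two upright flat ears, together 44 mm long (point x), 14 mm thick (y), 33 mm tall, on a disc 24 mm wide, 5 mm thick; white mark on top at the +x end. Under it the steel hold-down bar, 26 x 92 x 8 mm, along the carrier's y. The point turns with the screw.
- screw (a joint): angle of the wing screw, rad: grows as it turns clockwise seen from above. It seats at a hard stop at 2.60, the bar then on the bin rims; it starts between 0.4 and 1.5; lower stop 0. A quarter turn is 1.57: backed off it reads about 1.03. Friction 0.04 N m: it stays where it is left. Screw and bar sink 1 mm per rad.
- vial: glass vial, upright, 26 mm wide and 46 mm tall, white label, aluminium neck 21 mm wide with a green top. About 30 g. Origin: centre of its underside, z up its axis.
- vial_mid (a point): point on the axis of the vial, 23 mm above its underside.
- syringe: white plastic syringe without a needle, lying flat along its own x with the orange plunger at -x, 81 mm long in all (from -43 to +38 mm); barrel 18 mm thick and 52 mm long (-24 to +28 mm), finger flange 30 mm wide at x = -25 mm. About 15 g. Origin: under the barrel's axis on the bench, z up.
- syringe_mid (a point): point on the syringe's barrel axis, 9 mm above its origin.
- ointment_jar: small round white jar with a blue lid, 48 mm wide, 45 mm tall; a bystander, loose. Origin: centre of its underside.
- saline_bottle: white plastic bottle, 64 mm wide, 150 mm tall; a bystander, loose. Origin: centre of its underside.
- amber_bottle: amber glass bottle, 64 mm wide, 140 mm tall; a bystander, loose. Origin: centre of its underside.
- carton: upright paper medicine carton with a green band, 45 x 85 x 65 mm tall; a bystander, loose. Origin: centre of its underside.
- gallipot: small steel bowl, 70 mm wide, 35 mm tall; a bystander, loose. Origin: centre of its underside.
- tweezers: steel tweezers, 130 mm long and 6 mm thick, lying flat; a bystander, loose. Origin: middle of its length, on its underside.
Things that resemble listed ones, but are neither listed nor needed, are in the scene too. There is more than one size of the syringe; the one meant has the size given above. Several things look just like the vial: the one meant starts farthest to the robot's left.

How it is judged (in metres and radians):
On the way, in this order (a step that is already met when the one before it is completed fails the run):
1. the vial lies or stands in the blue bin and the syringe in the white bin, let go (x of vial_mid in the frame of blue_bin between -0.056 and 0.056 m and y of vial_mid in the frame of blue_bin between -0.0485 and 0.0485 m and z of vial_mid in the frame of blue_bin between 0 and 0.05 m and x of syringe_mid in the frame of white_bin between -0.056 and 0.056 m and y of syringe_mid in the frame of white_bin between -0.0485 and 0.0485 m and z of syringe_mid in the frame of white_bin between 0 and 0.05 m and contact force between each of vial, syringe and the fingers below 0.05 N), for 0.2 s.
2. the wing screw is seated (value of joint screw above 2.52 rad), for 0.2 s.
3. the wing screw is backed off a quarter turn, within 20 degrees (value of joint screw between 0.68 and 1.38 rad), for 0.2 s.
At the end, for the whole second after the job is handed in: The vial is inside the blue bin and the syringe is inside the white bin (their middles between the walls and below the rims), the screw stands a quarter turn back from its seat within 20 degrees (joint 0.68 to 1.38) and is still, and the fingers still grip it with more than 3 N (all of step 1 and all of step 3 and contact force between screw and the fingers above 3 N and velocity of joint screw between -0.1 and 0.1 rad/s); the arm keeps its last pose, push and grip.
It fails at once if one of the other things on the bench is pushed more than 40 mm (distance of any of ointment_jar, saline_bottle, amber_bottle, carton, gallipot, tweezers from where it was at the start of the episode above 0.04 m).
It fails at once if the screw is turned well down before the sorting is done (value of joint screw above 2 rad and not ((x of vial_mid in the frame of blue_bin between -0.056 and 0.056 m and y of vial_mid in the frame of blue_bin between -0.0485 and 0.0485 m and z of vial_mid in the frame of blue_bin between 0 and 0.05 m) and (x of syringe_mid in the frame of white_bin between -0.056 and 0.056 m and y of syringe_mid in the frame of white_bin between -0.0485 and 0.0485 m and z of syringe_mid in the frame of white_bin between 0 and 0.05 m))).
It also fails if it takes over 72 s, if anything falls off the work surface, if the arm or the gripper's body presses on something with over 40 N, if the wrist force passes 120 N, or if a joint passes its speed limit or range.

## Working session

There is one attempt and no reset: what is moved stays moved. The work goes in short steps, Python scripts to look and compute and a tool call to move; the robot and the scene stay as the last step left them, time stands still between calls to the robot, and variables do not carry over. Pictures are saved under pics/ and viewed, at most 10 in all, crops included, and the job is handed in when it is done.

Besides the shell and the picture viewer there is one more tool, called after "Call:" as a command line: name --argument value ..., lists and objects as JSON in quotes. step_arm: Moves the arm, as the interface text tells. Its arguments: {"type":"object","properties":{"targets":{"type":"array","items":{"type":"array"}},"force":{"type":"number"}},"required":["targets"]}

```bash
mkdir -p pics
cat > h.py <<'E'
import numpy as np,cv2
from workcell import bot
def snap(n,tag):
    P=bot.camera_params(n); im,d=bot.camera(n)
    np.savez(f'pics/{tag}.npz',im=im,d=d,**P)
    cv2.imwrite(f'pics/{tag}.png',im[:,:,::-1]); return im,d,P
def load(tag):
    return np.load(f'pics/{tag}.npz')
def px(D,u,v,z=None):
    K,R,t=D['K'],np.array(D['R']),np.array(D['t'])
    r=np.linalg.inv(K)@np.array([u,v,1.]); c=-R.T@t; r=R.T@r
    if z is None: return c+r*float(D['d'][int(v),int(u)])
    return c+r*(z-c[2])/r[2]
E
python3 - <<'E'
from h import *
a,_,_=snap('top','top0'); b,_,_=snap('scene','sc0')
s=bot.get_obs(); print(s['time'],s['ee_pos'],s['tcp_rot'],s['opening'])
E
```

```text
0.1 [0.13271212 0.53352612 0.2306586 ] [-1.79930367e+02  1.31084629e-03  1.66031531e+02] 0.08556062156814048
```

View pics/top0.png

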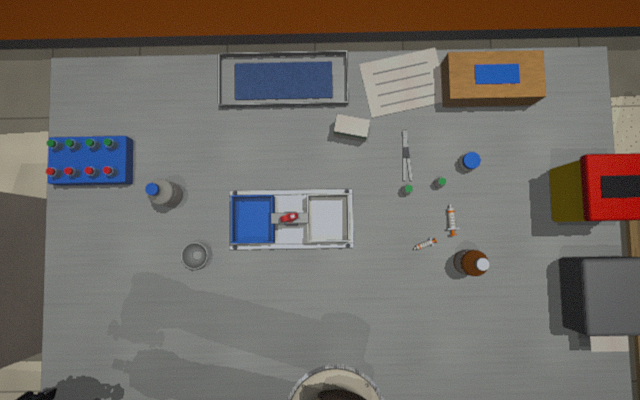

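View pics/sc0.png

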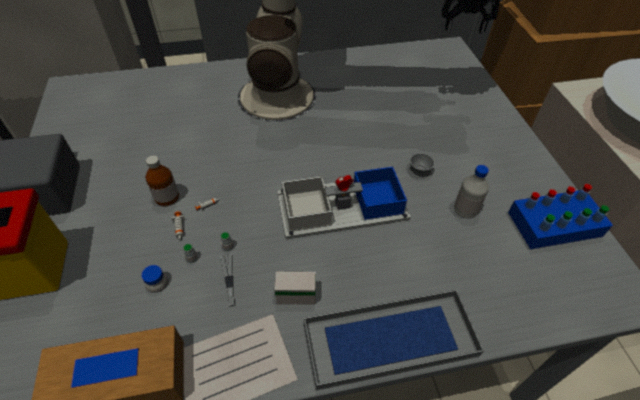

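Run:
```python
from h import *
D=load('top0');im=D['im'][:,:,::-1]
a=cv2.resize(im[160:260,220:360],(784,560),interpolation=cv2.INTER_CUBIC)
b=cv2.resize(im[120:260,390:490],(400,560),interpolation=cv2.INTER_CUBIC)
c=cv2.resize(im[130:190,40:140],(400,240),interpolation=cv2.INTER_CUBIC)
b2=np.zeros((560,800,3),np.uint8); b2[:,:400]=b; b2[:240,400:]=c
cv2.imwrite('pics/ca.png',a);cv2.imwrite('pics/cb.png',b2)
print(D['K'],D['R'],D['t'])
for u,v in [(408,189),(442,182),(425,243),(452,220),(108,143),(52,143),(475,263),(471,160),(405,155),(350,126),(290,217),(158,192),(195,256)]: print(u,v,px(D,u,v).round(3))
```

```text
[[476.55944565   0.         318.80517854]
 [  0.         476.55944565 199.98284072]
 [  0.           0.           1.        ]] [[-0.01927542 -0.99978949 -0.00703069]
 [-0.9960505   0.01981197 -0.08654994]
 [ 0.08667102  0.00533463 -0.9962227 ]] [0.04209812 0.54521156 1.19912063]
408 189 [ 0.567 -0.194  0.045]
442 182 [ 0.584 -0.281  0.044]
425 243 [ 0.431 -0.239  0.012]
452 220 [ 0.488 -0.311  0.012]
108 143 [0.691 0.546 0.092]
52 143 [0.694 0.685 0.09 ]
475 263 [ 0.383 -0.326  0.132]
471 160 [ 0.638 -0.356  0.045]
405 155 [ 0.661 -0.197  0.005]
350 126 [ 0.727 -0.051  0.067]
290 217 [0.499 0.1   0.107]
158 192 [0.563 0.409 0.13 ]
195 256 [0.409 0.354 0.005]
```

View pics/ca.png

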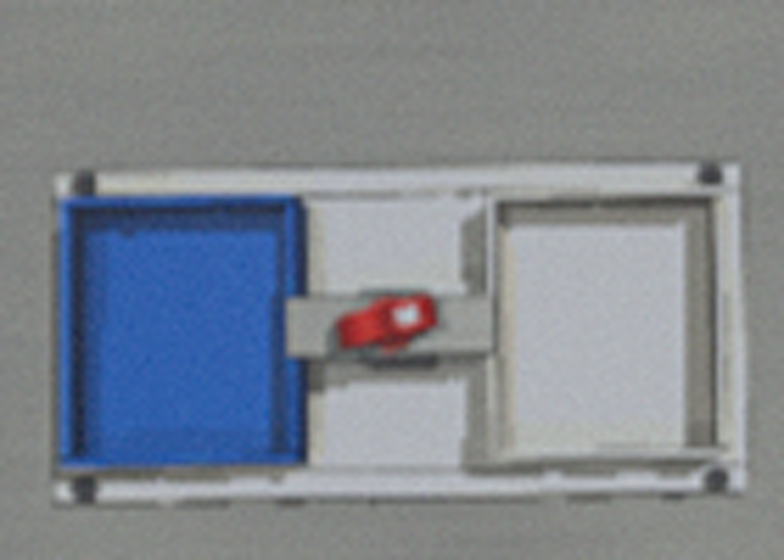

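View pics/cb.png

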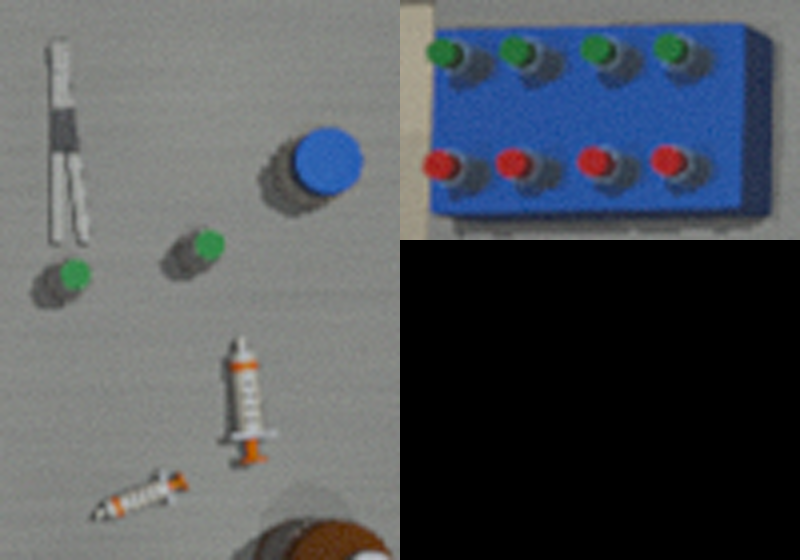

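Run:
```python
from h import *
D=load('top0')
A=lambda x,y,z:px(D,220+x/5.6-.4,160+y/5.6-.4,z).round(4)
B=lambda x,y,z:px(D,390+x/4-.4,120+y/4-.4,z).round(4)
print('carrier',[A(x,y,.02) for x,y in [(57,172),(742,165),(745,492),(55,502)]])
print('blue',[A(x,y,.063) for x,y in [(62,198),(303,198),(303,465),(60,465)]])
print('white',[A(x,y,.063) for x,y in [(488,196),(722,196),(722,457),(490,460)]])
print('wing',A(387,320,.109),A(340,328,.109),A(437,306,.109),A(405,315,.109))
print('vial',B(75,273,.046),'tw',B(55,243,.005),B(85,243,.005))
print('syr tip,orange,flange,end',[B(x,y,.012) for x,y in [(240,338),(244,365),(249,436),(252,463)]])
print('vial2',B(209,244,.046))
# depth-based: white things & red wing
im=D['im'].astype(int);d=D['d']
m=(im[:,:,0]>120)&(im[:,:,1]<60)&(im[:,:,2]<60);m[:180]=0;m[240:]=0;m[:,:260]=0;m[:,320:]=0
v,u=np.nonzero(m);P=np.array([px(D,a,b,.105) for a,b in zip(u,v)]);print(len(P),P.mean(0))
w,V=np.linalg.eigh(np.cov(P[:,:2].T));print(w,V[:,1])
```

```text
carrier [array([0.5759, 0.2608, 0.02  ]), array([ 0.5728, -0.0549,  0.02  ]), array([ 0.423 , -0.0525,  0.02  ]), array([0.4245, 0.2622, 0.02  ])]
blue [array([0.5594, 0.2503, 0.063 ]), array([0.5573, 0.1431, 0.063 ]), array([0.4392, 0.1444, 0.063 ]), array([0.4412, 0.2516, 0.063 ])]
white [array([0.5565, 0.0609, 0.063 ]), array([ 0.5545, -0.0429,  0.063 ]), array([ 0.4391, -0.0401,  0.063 ]), array([0.4398, 0.062 , 0.063 ])]
wing [0.4999 0.1034 0.109 ] [0.4969 0.1234 0.109 ] [0.5054 0.082  0.109 ] [0.5019 0.0957 0.109 ]
vial [ 0.5702 -0.1951  0.046 ] tw [ 0.5946 -0.1903  0.005 ] [ 0.5942 -0.2098  0.005 ]
syr tip,orange,flange,end [array([ 0.5296, -0.3062,  0.012 ]), array([ 0.512 , -0.3081,  0.012 ]), array([ 0.4663, -0.3093,  0.012 ]), array([ 0.4489, -0.3105,  0.012 ])]
vial2 [ 0.5869 -0.2801  0.046 ]
58 [0.49865263 0.10654442 0.105     ]
[1.53566990e-05 1.23622803e-04] [-0.24356221  0.96988528]
```

Call:
step_arm --targets '[[0.6,[43,-73,0],[0,0,0]],[0.6,[86,-146,0],[0,0,0]],[0.6,[129,-219,0],[0,0,0]],[0.6,[172,-292,0],[0,0,0]],[0.6,[215,-365,0],[0,0,0]],[0.6,[258,-438,0],[0,0,0]],[0.6,[301,-511,0],[0,0,0]],[0.6,[344,-584,0],[0,0,0]]]' --force 30

```text
time: 0.9
ee_pos: [0.3361, 0.1872, 0.2312]
tcp_rot: [180.0, 0.0, 166.1]
wrist_force: [1.4, 0.4, 0.7]
opening: 0.0513
grasp_force: 0.0
```

Call:
step_arm --targets '[[0.6,[23,-38,0],[0,0,0.08]],[0.6,[46,-76,0],[0,0,0.16]],[0.6,[70,-114,0],[0,0,0.24]],[0.6,[94,-153,0],[0,0,0.24]],[0.6,[117,-191,0],[0,0,0.24]],[0.6,[141,-229,0],[0,0,0.24]],[0.6,[164,-267,0],[0,0,0.24]],[0.6,[187,-306,0],[0,0,0.24]]]'

```text
time: 1.7
ee_pos: [0.5233, -0.1188, 0.2309]
tcp_rot: [180.0, -0.0, 179.8]
wrist_force: [0.9, 0.3, 0.6]
opening: 0.0512
grasp_force: 0.0
```

Call:
step_arm --targets '[[0.6,[24,-40,0],[0,0,0]],[0.6,[47,-76,0],[0,0,0]],[0.6,[47,-76,-40],[0,0,0]],[0.6,[47,-76,-80],[0,0,0]],[0.6,[47,-76,-80],[0,0,0]]]'

```text
time: 2.2
ee_pos: [0.567, -0.1923, 0.1446]
tcp_rot: [179.8, -0.6, 179.7]
wrist_force: [-0.6, -0.1, -0.4]
opening: 0.0516
grasp_force: 0.0
```

Run:
```python
from h import *
s=bot.get_obs(); print(s['q'],s['ee_pos'],s['tcp_rot'])
im,d,P=snap('wrist','w1')
```

```text
[-1.87397807e+01  1.14313763e+01  7.68614150e+00  8.68666768e+01
  2.75208336e-03 -1.84866359e+01] [ 0.56699103 -0.19234029  0.14462568] [179.80335626  -0.57946182 179.7478349 ]
```

View pics/w1.png

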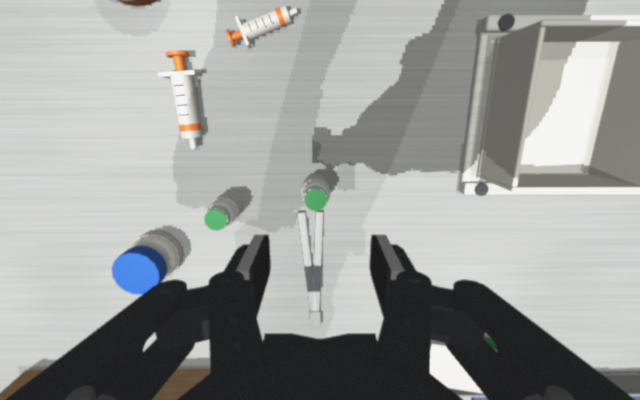

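Run:
```python
from h import *
D=load('w1')
print('vial',px(D,316,199,.046),px(D,316,199))
print('syr',[px(D,u,v,.009).round(4) for u,v in [(195,147),(190,130),(182,73),(178,53)]])
print('vial2',px(D,217,219,.046))
print('carrier cor',px(D,466,193,.02))
print(bot.get_obs()['ee_pos'],bot.get_obs()['tcp_rot'])
```

```text
vial [ 0.57059158 -0.19428095  0.046     ] [ 0.570283   -0.19426965  0.04703217]
syr [array([ 0.5309, -0.306 ,  0.009 ]), array([ 0.5155, -0.3087,  0.009 ]), array([ 0.4671, -0.3098,  0.009 ]), array([ 0.4512, -0.3112,  0.009 ])]
vial2 [ 0.58798376 -0.27915448  0.046     ]
carrier cor [ 0.57333253 -0.0554155   0.02      ]
[ 0.56812918 -0.19246993  0.14866709] [179.89127675  -0.32510183 179.77306927]
```

Call:
step_arm --targets '[[0.6,[2,-2,-40],[0,0,0]],[0.6,[2,-2,-80],[0,0,0]],[0.6,[2,-2,-115],[0,0,0]],[0.6,[2,-2,-135],[0,0,0]],[0.6,[2,-2,-143],[0,0,0]],[0.6,[2,-2,-143],[0,0,0]],[0.6,[2,-2,-143],[0,0,0]]]'

```text
time: 2.95
ee_pos: [0.5731, -0.1952, 0.0109]
tcp_rot: [-179.9, 0.2, 179.8]
wrist_force: [0.9, -0.9, 0.2]
opening: 0.0515
grasp_force: 0.0
```

Call:
step_arm --targets '[[0.1,[0,0,0],[0,0,0]],[0.1,[0,0,0],[0,0,0]],[0.1,[0,0,0],[0,0,0]],[0.1,[0,0,0],[0,0,0]],[0.1,[0,0,0],[0,0,0]],[0.1,[0,0,0],[0,0,0]]]' --force 30

```text
time: 3.55
ee_pos: [0.5727, -0.1952, 0.0101]
tcp_rot: [-180.0, 0.1, 179.8]
wrist_force: [-0.5, 0.2, 5.5]
opening: 0.0246
grasp_force: 29.2
```

Call:
step_arm --targets '[[0.1,[0,0,45],[0,0,0]],[0.1,[0,0,90],[0,0,0]],[0.1,[0,0,135],[0,0,0]],[0.1,[-8,45,150],[0,0,0]],[0.1,[-16,90,150],[0,0,0]],[0.1,[-25,135,150],[0,0,0]],[0.1,[-33,180,150],[0,0,0]],[0.1,[-42,225,150],[0,0,0]]]'

```text
time: 4.35
ee_pos: [0.5294, 0.0317, 0.1591]
tcp_rot: [180.0, 0.1, 179.8]
wrist_force: [0.5, -0.2, -0.7]
opening: 0.0244
grasp_force: 29.9
```

Call:
step_arm --targets '[[0.1,[-8,45,0],[0,0,0]],[0.1,[-17,90,0],[0,0,0]],[0.1,[-25,135,0],[0,0,0]],[0.1,[-32,167,0],[0,0,0]],[0.1,[-32,167,-45],[0,0,0]],[0.1,[-32,167,-90],[0,0,0]],[0.1,[-32,167,-120],[0,0,0]],[0.1,[-32,167,-133],[0,0,0]]]'

```text
time: 5.15
ee_pos: [0.4962, 0.1967, 0.0227]
tcp_rot: [-179.9, -0.2, 179.8]
wrist_force: [1.0, -0.3, 0.6]
opening: 0.0248
grasp_force: 29.9
```

Call:
step_arm --targets '[[0.1,[0,0,-4],[0,0,0]],[0.1,[0,0,-4],[0,0,0]],[0.1,[0,0,-4],[0,0,0]]]'

```text
time: 5.45
ee_pos: [0.4987, 0.1974, 0.0228]
tcp_rot: [180.0, 0.1, 179.8]
wrist_force: [1.1, 0.3, 0.3]
opening: 0.0248
grasp_force: 30.2
```

Call:
step_arm --targets '[[0.5,[0,0,0],[0,0,0]],[0.5,[0,0,0],[0,0,0]],[0.5,[0,0,0],[0,0,0]],[0.5,[0,0,0],[0,0,0]],[0.5,[0,0,20],[0,0,0]],[0.5,[0,0,60],[0,0,0]],[0.5,[0,0,105],[0,0,0]],[0.5,[0,0,140],[0,0,0]]]'

```text
time: 6.25
ee_pos: [0.4982, 0.1972, 0.1648]
tcp_rot: [179.9, 0.2, 179.8]
wrist_force: [0.6, 0.9, 0.0]
opening: 0.0429
grasp_force: 0.0
```

Call:
step_arm --targets '[[0.5,[0,-45,0],[0,0,0]],[0.5,[0,-90,0],[0,0,0]],[0.5,[0,-135,0],[0,0,0]],[0.5,[0,-180,0],[0,0,0]],[0.5,[0,-225,0],[0,0,0]],[0.5,[0,-270,0],[0,0,0]],[0.5,[0,-315,0],[0,0,0]],[0.5,[0,-360,0],[0,0,0]]]'

```text
time: 7.05
ee_pos: [0.4978, -0.165, 0.1624]
tcp_rot: [-180.0, 0.1, 179.8]
wrist_force: [0.5, 0.0, 0.9]
opening: 0.0429
grasp_force: 0.0
```

Call:
step_arm --targets '[[0.5,[0,-45,0],[0,0,0.05]],[0.5,[0,-90,0],[0,0,0.05]],[0.5,[0,-135,0],[0,0,0.05]],[0.5,[0,-146,-30],[0,0,0.05]],[0.5,[0,-146,-60],[0,0,0.05]],[0.5,[0,-146,-60],[0,0,0.05]],[0.5,[0,-146,-60],[0,0,0.05]]]'

```text
time: 7.75
ee_pos: [0.4978, -0.3088, 0.1022]
tcp_rot: [180.0, 0.0, -177.4]
wrist_force: [-1.0, -0.1, 1.6]
opening: 0.0429
grasp_force: 0.0
```

Call:
step_arm --targets '[[0.5,[-2,0,-40],[0,0,0.02]],[0.5,[-2,0,-75],[0,0,0.02]],[0.5,[-2,0,-92],[0,0,0.02]],[0.5,[-2,0,-99],[0,0,0.02]],[0.5,[-2,0,-99],[0,0,0.02]],[0.5,[-2,0,-99],[0,0,0.02]]]'

```text
time: 8.35
ee_pos: [0.497, -0.3094, 0.0046]
tcp_rot: [-179.9, 0.1, -176.2]
wrist_force: [-0.8, -0.5, 0.8]
opening: 0.0427
grasp_force: 0.0
```

Call:
step_arm --targets '[[0.05,[0,0,0],[0,0,0]],[0.05,[0,0,0],[0,0,0]],[0.05,[0,0,0],[0,0,0]],[0.05,[0,0,0],[0,0,0]],[0.05,[0,0,0],[0,0,0]],[0.05,[0,0,0],[0,0,0]]]'

```text
time: 8.95
ee_pos: [0.4965, -0.3093, 0.0038]
tcp_rot: [-179.9, 0.1, -176.2]
wrist_force: [0.6, 0.7, 5.3]
opening: 0.0167
grasp_force: 29.6
```

Call:
step_arm --targets '[[0.05,[0,0,40],[0,0,0]],[0.05,[0,0,85],[0,0,0]],[0.05,[0,20,120],[0,0,0]],[0.05,[0,65,130],[0,0,0]],[0.05,[0,110,130],[0,0,0]],[0.05,[0,155,130],[0,0,0]],[0.05,[0,200,130],[0,0,0]],[0.05,[0,245,130],[0,0,0]]]'

```text
time: 9.75
ee_pos: [0.4956, -0.0623, 0.133]
tcp_rot: [-180.0, 0.1, -176.2]
wrist_force: [1.2, -0.6, -0.8]
opening: 0.0167
grasp_force: 29.5
```

Call:
step_arm --targets '[[0.05,[2,40,0],[0,0,-0.05]],[0.05,[2,74,0],[0,0,-0.05]],[0.05,[2,74,-40],[0,0,-0.05]],[0.05,[2,74,-80],[0,0,-0.05]],[0.05,[2,74,-105],[0,0,-0.05]],[0.05,[2,74,-114],[0,0,-0.05]],[0.05,[2,74,-114],[0,0,-0.05]],[0.05,[2,74,-114],[0,0,-0.05]]]'

```text
time: 10.55
ee_pos: [0.4986, 0.01, 0.0198]
tcp_rot: [-180.0, 0.1, -179.1]
wrist_force: [0.4, 0.4, 0.2]
opening: 0.0167
grasp_force: 29.6
```

Call:
step_arm --targets '[[0.4,[0,0,0],[0,0,0]],[0.4,[0,0,0],[0,0,0]],[0.4,[0,0,0],[0,0,0]],[0.4,[0,0,10],[0,0,0]],[0.4,[0,0,40],[0,0,0]],[0.4,[0,0,85],[0,0,0]],[0.4,[0,0,130],[0,0,0]],[0.4,[0,0,165],[0,0,0]]]'

```text
time: 11.35
ee_pos: [0.4982, 0.0102, 0.1875]
tcp_rot: [180.0, 0.2, -179.1]
wrist_force: [1.2, -0.3, -0.6]
opening: 0.0342
grasp_force: 0.0
```

Call:
step_arm --targets '[[0.7,[0,45,40],[0,0,0]],[0.7,[0,94,50],[0,0,0]],[0.7,[0,94,50],[0,0,0]],[0.7,[0,94,50],[0,0,0]],[0.7,[0,94,50],[0,0,0]]]'

```text
time: 11.85
ee_pos: [0.4977, 0.1037, 0.2333]
tcp_rot: [-180.0, -0.0, -179.0]
wrist_force: [-0.3, -0.1, -0.1]
opening: 0.0602
grasp_force: 0.0
```

Run:
```python
from h import *
s=bot.get_obs(); print(s['q'],s['ee_pos'],s['tcp_rot'])
im,d,P=snap('wrist','w2')
```

```text
[ 1.17754981e+01 -6.93202205e-01  4.45707415e+00  9.51560728e+01
 -1.42031756e-02  1.08225980e+01] [0.49765515 0.10367132 0.2332953 ] [-1.79984961e+02 -3.02647472e-03 -1.79047100e+02]
```

View pics/w2.png

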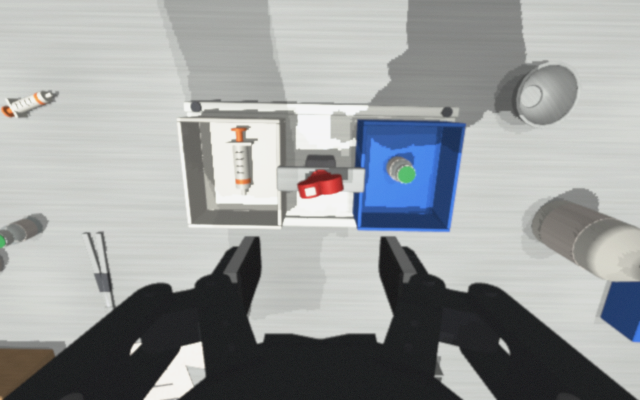

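Run:
```python
from h import *
D=load('w2');im=D['im']
cv2.imwrite('pics/cw.png',cv2.resize(im[150:220,270:370,::-1],(800,560),interpolation=cv2.INTER_CUBIC))
a=im.astype(int);m=(a[:,:,0]>a[:,:,1]+50)&(a[:,:,0]>a[:,:,2]+50)
m[:150]=0;m[220:]=0;m[:,:285]=0;m[:,355:]=0
v,u=np.nonzero(m);P=np.array([px(D,x,y) for x,y in zip(u,v)])
print(len(P),P[:,2].max())
T=P[P[:,2]>np.percentile(P[:,2],97)-.004]
print(len(T),np.median(T[:,2]),T.mean(0),cv2.minAreaRect((T[:,:2]*1000).astype(np.float32)))
```

```text
829 0.3759949069486652
467 0.10779130214658067 [0.49912019 0.10636417 0.10944957] ((468.8856201171875, 97.89004516601562), (78.1868896484375, 37.5018424987793), 13.069271087646484)
```

View pics/cw.png

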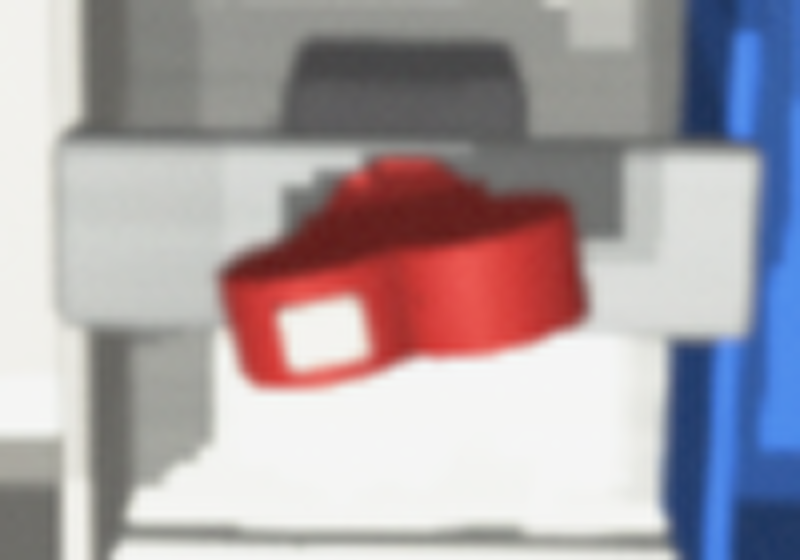

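Run:
```python
from h import *
D=load('w2')
A=lambda x,y:px(D,270+x/8-.4,150+y/8-.4,.1078)
a,b,c,d=[A(*p) for p in [(222,275),(252,388),(570,205),(585,318)]]
print((a+b+c+d)/4); L=(a+b)/2;R=(c+d)/2;e=L-R;print(np.linalg.norm(e),np.degrees(np.arctan2(e[1],e[0])),A(405,297))
print(np.linalg.norm(a-b))
```

```text
[0.49872079 0.10518147 0.1078    ]
0.040179897801222456 -77.04342077396412 [0.49872003 0.10499627 0.1078    ]
0.013984552305881325
```

Call:
step_arm --targets '[[0.5,[1,1,0],[0,0,0.145]],[0.5,[1,1,0],[0,0,0.29]],[0.5,[1,1,0],[0,0,0.435]],[0.5,[1,1,0],[0,0,0.58]],[0.5,[1,1,0],[0,0,0.725]],[0.5,[1,1,0],[0,0,0.87]],[0.5,[1,1,0],[0,0,1.015]],[0.5,[1,1,0],[0,0,1.16]]]'

```text
time: 12.7
ee_pos: [0.4986, 0.1036, 0.2328]
tcp_rot: [180.0, -0.0, -112.4]
wrist_force: [-0.4, -0.2, -0.6]
opening: 0.0427
grasp_force: 0.0
```

Call:
step_arm --targets '[[0.5,[0,0,-20],[0,0,0.145]],[0.5,[0,0,-40],[0,0,0.29]],[0.5,[0,0,-60],[0,0,0.435]],[0.5,[0,0,-80],[0,0,0.58]],[0.5,[0,0,-100],[0,0,0.62]],[0.5,[0,0,-100],[0,0,0.62]],[0.5,[0,0,-100],[0,0,0.62]]]'

```text
time: 13.4
ee_pos: [0.4986, 0.1041, 0.1334]
tcp_rot: [180.0, -0.0, -77.2]
wrist_force: [0.2, -0.6, -0.5]
opening: 0.0431
grasp_force: 0.0
```

Run:
```python
from h import *
s=bot.get_obs(); print(s['q'],s['ee_pos'],s['tcp_rot'])
im,d,P=snap('wrist','w3')
```

```text
[ 1.18015570e+01 -1.38019168e+00 -7.26221589e+00  8.41612181e+01
 -5.31295072e-03 -9.09487585e+01] [0.49856451 0.10414269 0.13342132] [ 1.79956676e+02 -4.59620649e-03 -7.72496808e+01]
```

View pics/w3.png

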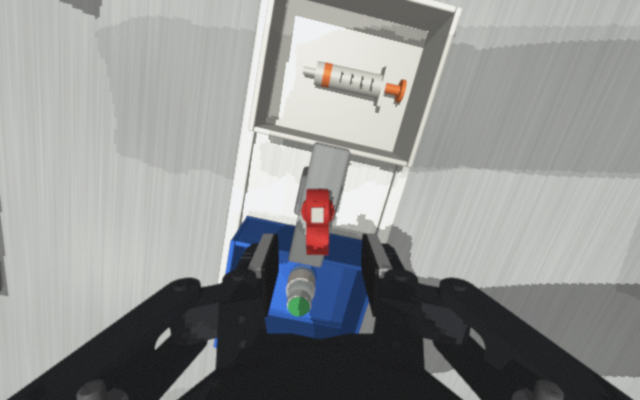

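Call:
step_arm --targets '[[0.5,[0,1,-25],[0,0,0]],[0.5,[0,1,-42],[0,0,0]],[0.5,[0,1,-51],[0,0,0]],[0.5,[0,1,-51],[0,0,0]]]'

```text
time: 13.85
ee_pos: [0.4986, 0.1059, 0.0821]
tcp_rot: [180.0, 0.0, -77.1]
wrist_force: [0.5, 1.2, 0.3]
opening: 0.0425
grasp_force: 0.0
```

Call:
step_arm --targets '[[0.03,[0,0,0],[0,0,0]],[0.03,[0,0,0],[0,0,0]],[0.03,[0,0,0],[0,0,0]],[0.03,[0,0,0],[0,0,0]],[0.03,[0,0,0],[0,0,0]],[0.03,[0,0,0],[0,0,0]]]' --force 40

```text
time: 14.45
ee_pos: [0.4996, 0.1062, 0.0836]
tcp_rot: [-179.9, -0.0, -77.1]
wrist_force: [1.2, -0.4, 6.5]
opening: 0.0134
grasp_force: 41.0
```

Run:
```python
from h import *
s=bot.get_obs(); print(s)
```

```text
{'time': 14.45, 'q': array([ 1.20062364e+01, -8.17422647e-01, -1.22135149e+01,  7.84668561e+01,
       -4.16773225e-03, -9.09026759e+01]), 'qd': array([ 0.04457964, -0.018695  , -0.06195102, -0.09033207,  0.06321293,
        0.08702141]), 'joint_efforts': array([  0.13955812, -42.69120455,  43.41588378,   0.066     ,
         0.06020458,  -0.04357722]), 'ee_pos': array([0.49957023, 0.10622257, 0.08363681]), 'tcp_rot': array([-1.79863031e+02, -6.32631464e-03, -7.70911002e+01]), 'wrist_force': array([ 1.21550618, -0.39100566,  6.52146706]), 'torque': array([-0.08992908, -0.00149878, -0.0461822 ]), 'grasp_force': 40.9945410490036, 'opening': 0.013360669086990984}
```

Call:
step_arm --targets '[[0.03,[0,0,0],[0,0,-0.12]],[0.03,[0,0,0],[0,0,-0.24]],[0.03,[0,0,0],[0,0,-0.36]],[0.03,[0,0,0],[0,0,-0.48]],[0.03,[0,0,-1],[0,0,-0.6]],[0.03,[0,0,-1],[0,0,-0.72]],[0.03,[0,0,-1],[0,0,-0.84]],[0.03,[0,0,-1],[0,0,-0.96]]]'

```text
time: 15.25
ee_pos: [0.5012, 0.1058, 0.0828]
tcp_rot: [-179.7, 0.2, -132.4]
wrist_force: [9.5, -3.7, 0.7]
opening: 0.0133
grasp_force: 40.2
```

Run:
```python
from h import *
s=bot.get_obs(); print(s['torque'],s['tcp_rot'],s['wrist_force'],s['joint_efforts'][5],s['q'][5])
```

```text
[-7.13277545e-01 -1.98434825e+00  6.70021431e-04] [-179.73985792    0.19383384 -132.39562027] [ 9.5063021  -3.74700752  0.68831477] -1.9140341877937317 -35.62597524990705
```

Call:
step_arm --targets '[[0.03,[2,0,0],[0,0,-0.1]],[0.03,[2,0,0],[0,0,-0.2]],[0.03,[2,0,0],[0,0,-0.3]],[0.03,[2,0,0],[0,0,-0.3]]]'

```text
time: 15.65
ee_pos: [0.5017, 0.1054, 0.0824]
tcp_rot: [-179.9, 0.1, -149.5]
wrist_force: [1.9, -4.5, 4.3]
opening: 0.0132
grasp_force: 40.8
```

Run:
```python
from h import *
s=bot.get_obs(); print(s['torque'],s['tcp_rot'],s['wrist_force'],s['joint_efforts'][5],s['q'][5])
```

```text
[-0.98098224 -0.34683758  0.16580041] [-1.79856268e+02  8.45748163e-02 -1.49489965e+02] [ 1.92534961 -4.46109609  4.26013728] 1.4847834035754204 -18.581386548646847
```

Call:
step_arm --targets '[[0.03,[0,-1,0],[0,0,-0.1]],[0.03,[0,-1,0],[0,0,-0.2]],[0.03,[0,-1,-1],[0,0,-0.3]],[0.03,[0,-1,-1],[0,0,-0.3]]]'

```text
time: 16.05
ee_pos: [0.5029, 0.1057, 0.0827]
tcp_rot: [-180.0, 0.3, -166.4]
wrist_force: [4.5, -1.1, 9.4]
opening: 0.0135
grasp_force: 158.8
```

Run:
```python
from h import *
s=bot.get_obs(); print(s['torque'],s['tcp_rot'],s['wrist_force'],s['joint_efforts'][5],s['q'][5])
```

```text
[-0.08452988 -0.87709502  3.20085732] [-179.9610881     0.32996998 -166.38517345] [ 4.49634779 -1.07988694  9.43612301] 4.513597637414932 -1.728909958398914
```

Call:
step_arm --targets '[[0.03,[0,0,0],[0,0,0]],[0.03,[0,0,0],[0,0,-0.03]],[0.03,[0,0,0],[0,0,-0.03]],[0.03,[0,0,0],[0,0,-0.03]]]'

```text
time: 16.45
ee_pos: [0.5028, 0.1057, 0.0827]
tcp_rot: [-180.0, 0.3, -167.9]
wrist_force: [4.6, -1.5, 9.2]
opening: 0.0137
grasp_force: 170.5
```

Run:
```python
from h import *
s=bot.get_obs(); print(s['torque'],s['tcp_rot'],s['wrist_force'],s['joint_efforts'][5],s['q'][5])
```

```text
[-0.25390395 -0.85458442  3.58326116] [-179.95853535    0.32714673 -167.87623624] [ 4.60940735 -1.4947572   9.18997122] 3.653573915362358 -0.23426702120816875
```

Call:
step_arm --targets '[[0.03,[0,0,0],[0,0,0.05]],[0.03,[0,0,0],[0,0,0.05]]]'

```text
time: 16.65
ee_pos: [0.5028, 0.1057, 0.0827]
tcp_rot: [-180.0, 0.3, -165.0]
wrist_force: [3.5, -0.6, 10.2]
opening: 0.0132
grasp_force: 148.7
```

Run:
```python
from h import *
s=bot.get_obs(); print(s['torque'],s['tcp_rot'],s['wrist_force'],s['grasp_force'],s['q'][5])
```

```text
[-0.06417546 -0.85406861  2.83930189] [-179.95486933    0.32488641 -164.97972701] [ 3.51995198 -0.63874014 10.19573447] 148.7110497476533 -3.1337812400689056
```

Call:
step_arm --targets '[[0.03,[0,0,0],[0,0,0.05]],[0.03,[0,0,0],[0,0,0.05]]]'

```text
time: 16.85
ee_pos: [0.5028, 0.1057, 0.0826]
tcp_rot: [-180.0, 0.3, -162.2]
wrist_force: [3.1, 0.5, 9.2]
opening: 0.0135
grasp_force: 128.2
```

Run:
```python
from h import *
s=bot.get_obs(); print(s['torque'],s['tcp_rot'],s['wrist_force'],s['grasp_force'],s['q'][5])
```

```text
[ 0.1046701  -0.80616431  2.07663741] [-179.95704498    0.32139824 -162.1759926 ] [3.14342442 0.49537842 9.17422534] 128.15061504836194 -5.942483450162021
```

Call:
step_arm --targets '[[0.03,[0,0,0],[0,0,0.12]],[0.03,[0,0,0],[0,0,0.24]],[0.03,[-1,0,0],[0,0,0.36]],[0.03,[-1,0,0],[0,0,0.48]],[0.03,[-1,0,0],[0,0,0.6]],[0.03,[-1,0,1],[0,0,0.72]],[0.03,[-2,0,1],[0,0,0.84]],[0.03,[-2,0,1],[0,0,0.96]]]'

```text
time: 17.65
ee_pos: [0.5005, 0.1058, 0.0831]
tcp_rot: [-179.8, 0.2, -107.2]
wrist_force: [3.0, 3.6, 6.8]
opening: 0.0133
grasp_force: 41.3
```

Call:
step_arm --targets '[[0.03,[0,0,0],[0,0,0.12]],[0.03,[0,0,0],[0,0,0.24]],[0.03,[-1,0,0],[0,0,0.36]],[0.03,[-1,0,0],[0,0,0.48]],[0.03,[-1,0,0],[0,0,0.6]],[0.03,[-1,0,0],[0,0,0.7]],[0.03,[-1,0,0],[0,0,0.75]],[0.03,[-1,0,0],[0,0,0.75]]]'

```text
time: 18.45
ee_pos: [0.4993, 0.1057, 0.0838]
tcp_rot: [-179.7, -0.0, -64.4]
wrist_force: [0.4, 2.2, 12.3]
opening: 0.0133
grasp_force: 42.0
```

Call:
step_arm --targets '[[0.03,[0,0,0],[0,0,0]],[0.03,[0,0,0],[0,0,0]],[0.03,[0,0,0],[0,0,0]]]'

```text
time: 18.75
ee_pos: [0.4993, 0.1057, 0.0838]
tcp_rot: [-179.7, -0.0, -64.5]
wrist_force: [-0.0, 1.7, 12.7]
opening: 0.0133
grasp_force: 42.0
```

Run:
```python
from h import *
s=bot.get_obs(); print(s['torque'],s['tcp_rot'],s['wrist_force'],s['grasp_force'],s['q'][5])
snap('wrist','w4')
```

```text
[ 0.33652623 -0.12310859  0.01710537] [-1.79729655e+02 -3.02617158e-02 -6.44626558e+01] [-0.03200384  1.65121021 12.66167212] 42.04396963119507 -103.60019486435932
```

View pics/w4.png

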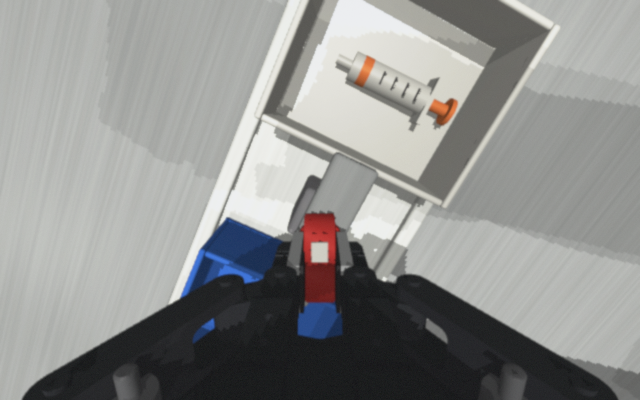

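The wing, with its mark at (320, 252), is gripped square between the fingers. The syringe lies in the white bin at about (395, 85). The screw is 90° back from the seat and still, so I'm handing in.

```bash
python3 -c "
from workcell import bot
print(bot.job_done())"
```

```text
the job is handed in; nothing more can be done
None
```

I handed the job in at about 18.8 s of the 72 s limit: the vial is in the blue bin, the syringe is in the white bin, and the wing screw was seated, backed off about 90° and is still gripped at 42 N. No verdict was returned, and the last camera view did not show the vial; it was standing in its bin in the view taken before I turned the screw.

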